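Change the hall supply over to battery

ROBOT

A 6-joint arm with a two-finger parallel gripper is mounted at the origin on the work surface. World frame = base frame: x ahead of the robot, y to its left, z up, the work surface at z = 0. Lengths are in m, angles in degrees, forces in N, time in s.
With the tool pointing down it reaches from about 0.35 to 0.875 m from the base axis. Payload 4.2 kg.
Tool frame: the origin (TCP) lies on the centre line of the jaws, within the pads' length; the fingertips stand 25 mm ahead of it and the grasp point (between the pads) lies 6 mm ahead of it; z points along the fingers, y is the line along which they close (so a half turn about z gives the same grasp; the last joint's range is limited). The gripper opens to 87 mm and grips with 3 to 60 N. Pads are 19 mm wide; open, the fingers measure 117 mm over their backs; the gripper's body (75 mm by 190 mm) begins 51 mm behind the grasp point.
Start: joints at [-50.329, 22.042, 0.453, 0, -68.411, -14.817], TCP at [0.263, -0.567, 0.248] pointing down, gripper open.
Joint ranges: [-179.83, 179.83], [-69.29, 118.12], [-61.27, 80.66], [-181.25, 117.63], [-171.15, -9.14], [-177.46, 177.46]. Speed limits (degrees/s): [159.86, 159.86, 180, 180, 180, 180].

INTERFACE

Orientations are given as a 3x3 rotation matrix whose columns are the frame's x, y, z axes.
In Python, from station import r gives the robot as it stands.
- The arm moves only by the tool move_arm, never from a script. Its argument "series" is a list of rows, each an object with "grip": the opening, from 0 (shut) to 1 (fully open); "xyz": the shift along the tool's x, y, z in mm, a list of three; "angular": the turn, a rotation vector about the tool's x, y, z in rad, a list of three. A call has 1 to 10 rows; each row is the pose to reach, as a shift and turn from the pose commanded when the call began, along the tool's axes at that moment; what a row does not reach only later rows make up. A row lasts 1/10 s, in which the tool goes at most 50 mm and 8.59 degrees, less where a joint would pass 70% of its speed; a pose out of reach is approached as far as the arm can. A call with a gripper value outside its range is refused whole. The fingers move at their own pace and stop on an object; the grip force is fixed at half the most. Time passes only in rows, so rows that repeat a pose let the fingers close. It gives the time, the measured TCP pose, the force, the opening and the grip force at its end, in the units of the state.
- r.sense(): the state, without advancing time (a new reading comes with each control period).
- r.capture(name): name is "scene" or "side" or "wrist"; returns a dict with "img" (384x512x3 uint8, red, green, blue), "camera_matrix" (3x3 intrinsics, pixels), "rvec" (rotation vector, rad) and "tvec" (3), from world to camera coordinates, as OpenCV has them; the wrist camera has in their place "hand_eye" (4x4, takes a point from camera to tool coordinates, whose origin is the TCP and whose axes are the flange's). Camera axes: x right, y down, z forward; pixel columns grow to the right and rows downward; lengths in m; the calibration is good to about 2 mm. A picture is of the moment at which its call begins: read the wrist's pose just before it. There is no depth.
- r.finish_job(): hands the job in; it is judged then, once.
The state is a dict: "time_s": time; "joints": joint angles; "joint_velocities": joint speeds; "effort": joint torques, N m; "tcp_pos": TCP position; "ee_rot": TCP orientation; "wrist_force": force on the tool from outside, world axes, zero at the start; "moment": the same for the moment, N m; "gripper_width": opening from 0.0 (shut) to 1.0 (fully open); "gripper_force": force on a finger pad.
Only numpy, scipy, OpenCV 4.12 (cv2) and the standard library are available. Lean on these libraries where they do the work, as an engineer would, in place of code of your own. Each camera call takes 0.05 s, during which the arm holds its last target. There are 200 camera calls.

TASK

The mains is going off for the afternoon, so change the house over to the battery on the white changeover unit: throw the red lever fully off, then throw the green lever fully on. The two are interlocked, so the green one is blocked until the red one is off and the yellow shutter has sprung across. Leave the egg-cup standing where it is.

Things in the scene. Friction and masses are not known exactly. Their poses are not given: they have to be found in the camera images.
- changeover: White box fixed to the console, 170 (x) x 240 (y) x 60 mm high, origin mid underside, z up; -x faces the robot within 20 deg. On its grey top two levers hinge about the unit's y: red mains at (0, +60, 60) mm, green backup at (0, -60, 60). Lever: 88 mm; 9 mm square stem for 48 mm, then grip 18 thick (x), 24 wide (y), 40 long. Torch and mint tin lie 10 mm or more off its sides, lower than its top.
- mains (a joint): Red mains lever's angle, rad: 0 off (leans 0.5 rad from upright to the unit's -x), 1.0 on (leans 0.5 to +x); lean to +x = value - 0.5. Starts on, 0.92 to 1.0. Stiff enough to stay where left: 3 to 5 N, pushed on the grip 50 to 75 mm above the box's top. Hard stops at 0 and 1.0. Below about 0.2 it frees the yellow shutter.
- backup (a joint): Green backup lever's angle, same sense and stiffness; starts off, 0 to 0.06. Blocked at about 0.25 by the yellow shutter, a plate over the box at x -3 to +36, y -72 to +53 mm, its top 36 mm above the box's top; held by the red stem. With red off it springs 45 mm to +y in under 0.6 s, freeing green and blocking red. Do not move it: keep fingertips 40 mm or more above the box's top.
- egg_cup: Loose blue ceramic egg-cup standing on the console beside or beyond the unit, 66 mm high, 48 mm across the rim, 42 mm across the foot. Origin: centre of the foot's underside, z up.

How it is judged (in metres and radians):
On the way, in this order (a step that is already met when the one before it is completed fails the run):
1. the red mains lever is off while the green lever is still off (value of joint mains below 0.15 rad and value of joint backup below 0.35 rad), for 0.1 s.
2. the green backup lever is on with the red one off (value of joint backup above 0.85 rad and value of joint mains below 0.2 rad), for 0.2 s.
At the end, for the whole second after the job is handed in: The red mains lever is off (joint below 0.2 rad) and the green backup lever is on (joint above 0.85 rad), and the egg-cup stands within 20 mm of where it was, upright within 0.2 rad (all of step 2 and distance of egg_cup from where it was at the start of the episode below 0.02 m and angle between egg_cup's own z axis and vertical below 0.2 rad); the robot touches nothing.
It fails at once if the egg-cup is knocked over or shoved away (angle between egg_cup's own z axis and vertical above 0.5 rad or distance of egg_cup from where it was at the start of the episode above 0.03 m).
It also fails if it takes over 38 s, if anything falls off the work surface, if the arm or the gripper's body presses on something with over 40 N, if the wrist force passes 120 N, or if a joint passes its speed limit or range.

## Working session

There is one attempt and no reset: what is moved stays moved. The work goes in short steps, Python scripts to look and compute and a tool call to move; the robot and the scene stay as the last step left them, time stands still between calls to the robot, and variables do not carry over. Pictures are saved under pics/ and viewed, at most 10 in all, crops included, and the job is handed in when it is done.

Besides the shell and the picture viewer there is one more tool, called after "Call:" as name([rows], argument=value, ...), one row to a line, values as JSON. move_arm: Moves the arm, as the interface text tells. Its arguments: {"type":"object","properties":{"series":{"type":"array"}},"required":["series"]}

```bash
mkdir -p pics; python3 - <<'E'
from station import r
import cv2,numpy as np,pickle
s=r.sense();print(s['time_s'],s['tcp_pos'],np.round(s['ee_rot'],3))
d={}
for n in("scene","side"):
    c=r.capture(n);d[n]=c;cv2.imwrite(f'pics/{n}.png',c['img'][:,:,::-1])
    R=cv2.Rodrigues(np.array(c['rvec'],float))[0];print(n,-R.T@np.array(c['tvec']).ravel(),np.array(c['camera_matrix']).tolist())
pickle.dump(d,open('cams.pkl','wb'))
E
```

```text
0.0 [ 0.26248664 -0.56661445  0.24643525] [[-0.907 -0.42  -0.001]
 [-0.42   0.907  0.002]
 [ 0.     0.002 -1.   ]]
scene [ 1.11410339 -0.30975767  0.76525395] [[475.03460558875844, 0.0, 252.21315925158768], [0.0, 475.03460558875844, 195.97048521720794], [0.0, 0.0, 1.0]]
side [ 0.26903536 -0.32622431  0.55492723] [[354.78827938356056, 0.0, 259.11422361814743], [0.0, 354.78827938356056, 200.50691466312227], [0.0, 0.0, 1.0]]
```

View pics/scene.png

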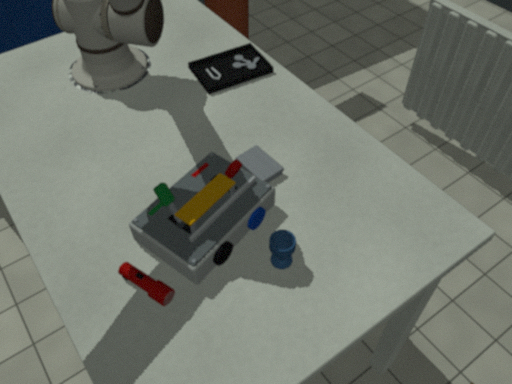

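View pics/side.png

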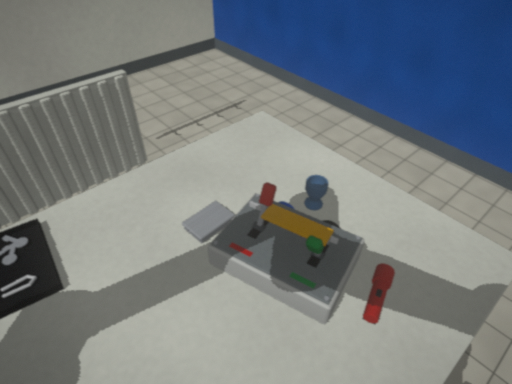

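The scene view shows the unit around (205,215), with the egg-cup at (282,250), beyond it. In the side view the unit is around (285,250) and the egg-cup at (315,192). I'll crop both to get the corners.

```bash
python3 - <<'E'
import cv2,pickle
d=pickle.load(open('cams.pkl','rb'))
cv2.imwrite('pics/c1.png',cv2.resize(d['scene']['img'][140:290,110:310,::-1],None,fx=4,fy=4,interpolation=cv2.INTER_CUBIC))
cv2.imwrite('pics/c2.png',cv2.resize(d['side']['img'][170:320,190:390,::-1],None,fx=4,fy=4,interpolation=cv2.INTER_CUBIC))
E
```

```text
(no output)
```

View pics/c1.png

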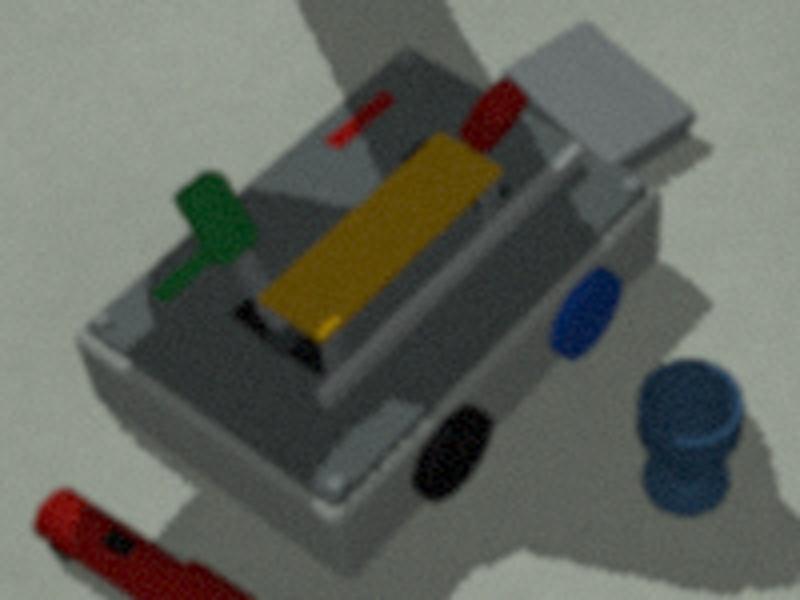

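View pics/c2.png

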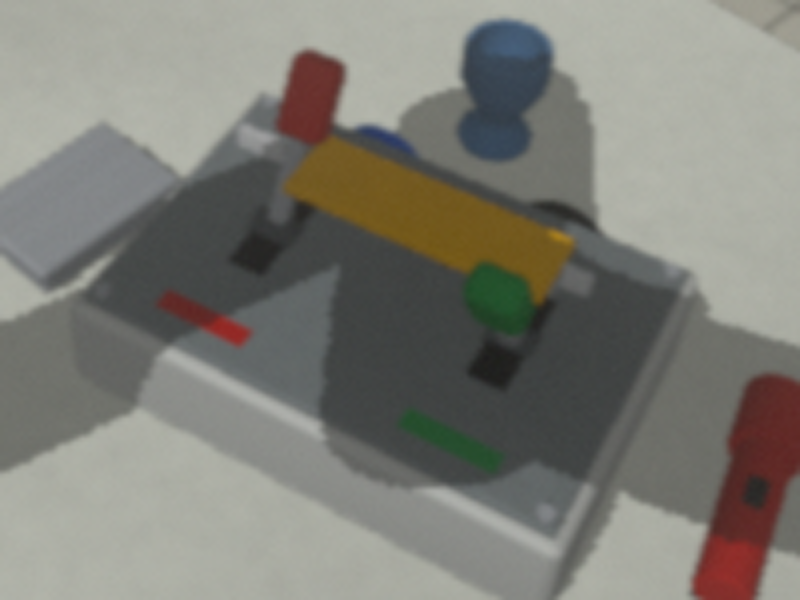

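c1 (scene) shows the top corners at (80,335), (330,515), (655,190) and (410,50). c2 (side) shows them at (558,555), (693,275), (265,95) and (78,303). The shutter corners are visible in both. I'll fit the pose to these.

```bash
cat > fit.py <<'E'
import cv2,pickle,numpy as np
from scipy.optimize import least_squares
d=pickle.load(open('cams.pkl','rb'))
off={'scene':(110,140),'side':(190,170)}
def px(n,p): return (np.array(p,float)+.5)/4-.5+off[n]
def proj(n,P):
    c=d[n];return cv2.projectPoints(np.array(P,float).reshape(-1,1,3),np.array(c['rvec'],float),np.array(c['tvec'],float),np.array(c['camera_matrix']),None)[0][:,0]
def W(p,P):
    c,s=np.cos(p[2]),np.sin(p[2]);P=np.array(P,float)/1000
    return np.c_[p[0]+c*P[:,0]-s*P[:,1],p[1]+s*P[:,0]+c*P[:,1],P[:,2]]
box=[(-85,-120,60),(85,-120,60),(85,120,60),(-85,120,60)]
sh=[(-3,-72,96),(36,-72,96),(36,53,96),(-3,53,96)]
obs={'scene':[(80,335),(330,515),(655,190),(410,50),(262,295),(325,342),(500,172),(440,133)],
'side':[(558,555),(693,275),(265,95),(78,303),(545,300),(575,240),(328,138),(287,187)]}
f=lambda p:np.concatenate([(proj(n,W(p,box+sh))-px(n,obs[n])).ravel() for n in obs])
s=least_squares(f,[.6,-.2,0],loss='soft_l1')
E
python3 - <<'E'
from fit import *
print(s.x[:2],np.degrees(s.x[2]));print(np.round(f(s.x).reshape(2,8,2),1).tolist())
for n in obs:print(n,np.sqrt(np.mean(least_squares(lambda p:(proj(n,W(p,box+sh))-px(n,obs[n])).ravel(),s.x).fun**2)),least_squares(lambda p:(proj(n,W(p,box+sh))-px(n,obs[n])).ravel(),s.x).x)
# grip tops: red lean .42..0.5, green -.5..-.44
for nm,y,l in(('red',60,.46),('green',-60,-.47)):
    t=W(s.x,[(88*np.sin(l),y,60+88*np.cos(l)),(48*np.sin(l),y,60+48*np.cos(l))]);print(nm,t.round(3).tolist())
    for n in obs:print(n,((proj(n,t)-off[n]+.5)*4-.5).round().tolist())
e=least_squares(lambda q:np.concatenate([proj(n,[[q[0],q[1],.0]])[0]-px(n,p) for n,p in(('scene',(686,487)),('side',(494,138)))]),[.75,-.25]);print('egg',e.x,e.fun)
for n in obs:print(((proj(n,[[*e.x,.066]])-off[n]+.5)*4-.5).round())
c,sn=np.cos(s.x[2]),np.sin(s.x[2]);dd=e.x-s.x[:2];print('egg in unit',c*dd[0]+sn*dd[1],-sn*dd[0]+c*dd[1])
E
```

```text
[ 0.59320657 -0.06337398] 16.004831253177514
[[[-3.7, -2.7], [1.1, 1.3], [3.3, -1.6], [-0.4, -4.0], [-2.1, 0.8], [-1.8, -0.1], [0.2, -0.3], [-0.5, 0.0]], [[0.4, -0.0], [3.3, -1.8], [-1.0, -4.0], [-4.4, -2.0], [-0.2, 0.4], [1.4, 0.4], [0.3, -1.2], [-0.2, -0.5]]]
scene 1.8861509870656548 [ 0.594842   -0.06337976  0.28498434]
side 1.831649790436746 [ 0.5921017  -0.06453124  0.2857886 ]
red [[0.614, 0.005, 0.139], [0.597, 0.0, 0.103]]
scene [[512.0, 102.0], [486.0, 138.0]]
side [[324.0, 55.0], [301.0, 136.0]]
green [[0.571, -0.132, 0.138], [0.589, -0.127, 0.103]]
scene [[199.0, 181.0], [240.0, 252.0]]
side [[493.0, 282.0], [501.0, 309.0]]
egg [0.75414121 0.0011754 ] [-0.14515783 -0.69539349  0.70338109 -0.47704709]
[[690. 405.]]
[[513.  47.]]
egg in unit 0.17249400945627094 0.017674707306103175
```

The two views agree: the unit is at (0.593, -0.063) with a yaw of 16°. The egg-cup is about 172 mm along unit +x, lower than my working height. Next I'll close the gripper, turn to the unit's yaw and travel high.

Call:
move_arm([
  {"grip": 0, "xyz": [-40, 25, 0], "angular": [0, 0, 0.05]},
  {"grip": 0, "xyz": [-80, 50, 0], "angular": [0, 0, 0.1]},
  {"grip": 0, "xyz": [-120, 74, 0], "angular": [0, 0, 0.154]},
  {"grip": 0, "xyz": [-160, 98, 0], "angular": [0, 0, 0.154]},
  {"grip": 0, "xyz": [-200, 123, 0], "angular": [0, 0, 0.154]},
  {"grip": 0, "xyz": [-240, 147, 0], "angular": [0, 0, 0.154]},
  {"grip": 0, "xyz": [-280, 172, 0], "angular": [0, 0, 0.154]},
  {"grip": 0, "xyz": [-320, 196, 0], "angular": [0, 0, 0.154]},
  {"grip": 0, "xyz": [-320, 196, 0], "angular": [0, 0, 0.154]},
  {"grip": 0, "xyz": [-320, 196, 0], "angular": [0, 0, 0.154]},
])

```text
time_s: 1.1
tcp_pos: [0.471, -0.2537, 0.2471]
ee_rot: [[-0.96, -0.278, -0.001], [-0.278, 0.96, 0.0], [0.001, 0.001, -1.0]]
wrist_force: [0.1, -0.5, -0.5]
gripper_width: 0.175
gripper_force: 0.0
```

```bash
cat > go.py <<'E'
import sys,numpy as np
from fit import s as F
from station import r
st=r.sense();p=F.x;c,sn=np.cos(p[2]),np.sin(p[2])
U=np.array([[c,-sn,0],[sn,c,0],[0,0,1]])
R=np.array(st['ee_rot']);t=np.array(st['tcp_pos'])
o=np.array([p[0],p[1],.06])
print('t',st['time_s'],'tcp in unit, tip height over box',np.round((U.T@(t-o)-[0,0,.025])*1000,1),'F unit',np.round(U.T@st['wrist_force'],1),'w',st['gripper_width'])
print('U in tool',np.round(R.T@U,3).tolist())
if len(sys.argv)>3:
    g=np.array(list(map(float,sys.argv[1:4])))/1000+[0,0,.025]
    print('shift tool mm',np.round(R.T@(o+U@g-t)*1000,1))
E
python3 go.py 75 60 130
```

```text
t 1.1 tcp in unit, tip height over box [-170.  -149.2  162.1] F unit [-0.  -0.6 -0.5] w 0.1748451014282123
U in tool [[-1.0, -0.003, 0.001], [-0.003, 1.0, 0.001], [-0.001, 0.001, -1.0]]
shift tool mm [-245.6  208.5   32. ]
```

Call:
move_arm([
  {"grip": 0, "xyz": [-35, 30, 0], "angular": [0, 0, 0]},
  {"grip": 0, "xyz": [-70, 60, 0], "angular": [0, 0, 0]},
  {"grip": 0, "xyz": [-105, 90, 0], "angular": [0, 0, 0]},
  {"grip": 0, "xyz": [-140, 120, 0], "angular": [0, 0, 0]},
  {"grip": 0, "xyz": [-175, 150, 0], "angular": [0, 0, 0]},
  {"grip": 0, "xyz": [-210, 180, 0], "angular": [0, 0, 0]},
  {"grip": 0, "xyz": [-246, 208, 0], "angular": [0, 0, 0]},
  {"grip": 0, "xyz": [-246, 208, 20], "angular": [0, 0, 0]},
  {"grip": 0, "xyz": [-246, 208, 40], "angular": [0, 0, 0]},
  {"grip": 0, "xyz": [-246, 208, 40], "angular": [0, 0, 0]},
])

```text
time_s: 2.1
tcp_pos: [0.6477, 0.0116, 0.2036]
ee_rot: [[-0.962, -0.274, -0.008], [-0.274, 0.962, -0.001], [0.008, 0.001, -1.0]]
wrist_force: [-0.8, 0.3, -0.1]
gripper_width: 0.005
gripper_force: 0.0
```

```bash
python3 go.py 75 60 53; python3 - <<'E'
from station import r
import cv2
a=[cv2.resize(r.capture(n)['img'][y:y+200,x:x+260,::-1],(400,308)) for n,x,y in(('scene',110,100),('side',170,100))]
cv2.imwrite('pics/m1.png',cv2.hconcat(a))
E
```

```text
t 2.1 tcp in unit, tip height over box [ 73.   57.1 118.6] F unit [-0.7  0.5 -0.1] w 0.005478608339939565
U in tool [[-1.0, 0.002, 0.008], [0.002, 1.0, 0.001], [-0.008, 0.001, -1.0]]
shift tool mm [-2.5  2.8 65.6]
```

View pics/m1.png

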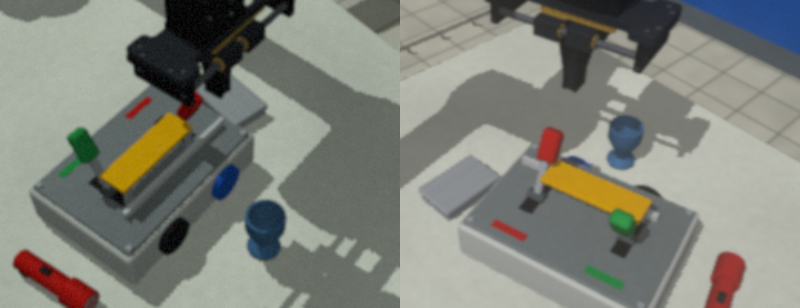

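The fingers hang beyond the red lever and are clear of the egg-cup. Next I'll descend and then push toward -x.

Call:
move_arm([
  {"grip": 0, "xyz": [-5, 3, 25], "angular": [0, 0, 0]},
  {"grip": 0, "xyz": [-5, 3, 45], "angular": [0, 0, 0]},
  {"grip": 0, "xyz": [-5, 3, 65], "angular": [0, 0, 0]},
  {"grip": 0, "xyz": [-5, 3, 65], "angular": [0, 0, 0]},
  {"grip": 0, "xyz": [7, 3, 65], "angular": [0, 0, 0]},
  {"grip": 0, "xyz": [19, 3, 65], "angular": [0, 0, 0]},
  {"grip": 0, "xyz": [31, 3, 65], "angular": [0, 0, 0]},
  {"grip": 0, "xyz": [43, 3, 65], "angular": [0, 0, 0]},
  {"grip": 0, "xyz": [55, 3, 65], "angular": [0, 0, 0]},
  {"grip": 0, "xyz": [55, 3, 65], "angular": [0, 0, 0]},
])

```text
time_s: 3.2
tcp_pos: [0.5965, 0.0004, 0.1452]
ee_rot: [[-0.961, -0.276, 0.004], [-0.276, 0.961, 0.001], [-0.004, -0.001, -1.0]]
wrist_force: [1.7, 0.9, 2.0]
gripper_width: 0.007
gripper_force: 0.9
```

```bash
python3 go.py 0 60 53
```

```text
t 3.2 tcp in unit, tip height over box [20.7 60.4 60.2] F unit [1.8 0.4 2. ] w 0.006637805499864998
U in tool [[-1.0, -0.0, -0.004], [-0.0, 1.0, -0.001], [0.004, -0.001, -1.0]]
shift tool mm [20.7 -0.4  7.1]
```

Call:
move_arm([
  {"grip": 0, "xyz": [6, 0, 2], "angular": [0, 0, 0]},
  {"grip": 0, "xyz": [12, 0, 4], "angular": [0, 0, 0]},
  {"grip": 0, "xyz": [18, 0, 5], "angular": [0, 0, 0]},
  {"grip": 0, "xyz": [24, 0, 5], "angular": [0, 0, 0]},
  {"grip": 0, "xyz": [27, 0, 5], "angular": [0, 0, 0]},
  {"grip": 0, "xyz": [27, 0, 5], "angular": [0, 0, 0]},
])

```text
time_s: 3.8
tcp_pos: [0.569, -0.0068, 0.1367]
ee_rot: [[-0.961, -0.276, -0.002], [-0.276, 0.961, -0.0], [0.002, 0.001, -1.0]]
wrist_force: [3.3, 0.1, -1.2]
gripper_width: 0.004
gripper_force: 1.1
```

```bash
python3 go.py -8 60 53
```

```text
t 3.8 tcp in unit, tip height over box [-7.7 61.1 51.7] F unit [ 3.2 -0.8 -1.2] w 0.003579002301885156
U in tool [[-1.0, -0.0, 0.002], [-0.0, 1.0, 0.001], [-0.002, 0.001, -1.0]]
shift tool mm [ 0.3 -1.1 -1.3]
```

Call:
move_arm([
  {"grip": 0, "xyz": [3, 0, -2], "angular": [0, 0, 0]},
  {"grip": 0, "xyz": [6, 0, -2], "angular": [0, 0, 0]},
  {"grip": 0, "xyz": [6, 0, -2], "angular": [0, 0, 0]},
])

```text
time_s: 4.1
tcp_pos: [0.5665, -0.0074, 0.1403]
ee_rot: [[-0.961, -0.277, 0.006], [-0.277, 0.961, 0.001], [-0.006, -0.0, -1.0]]
wrist_force: [7.9, 2.6, -0.7]
gripper_width: 0.008
gripper_force: 3.0
```

```bash
python3 go.py -8 60 53; python3 - <<'E'
from station import r
import cv2
a=[cv2.resize(r.capture(n)['img'][y:y+200,x:x+260,::-1],(400,308)) for n,x,y in(('scene',110,100),('side',170,100))]
cv2.imwrite('pics/m2.png',cv2.hconcat(a))
E
```

```text
t 4.1 tcp in unit, tip height over box [-10.2  61.1  55.3] F unit [ 8.4  0.3 -0.7] w 0.008445515390655368
U in tool [[-1.0, -0.001, -0.006], [-0.001, 1.0, -0.0], [0.006, -0.0, -1.0]]
shift tool mm [-2.2 -1.1  2.3]
```

View pics/m2.png

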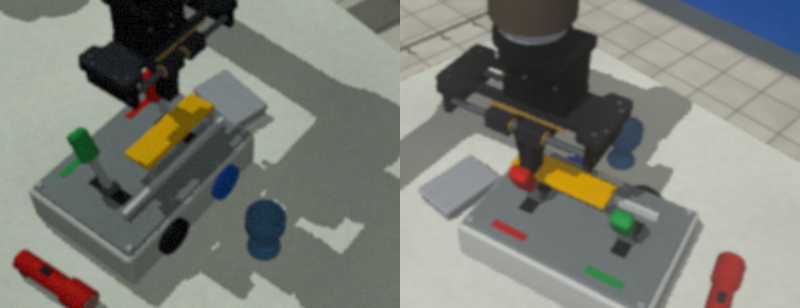

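The force has risen to 8 N at the stop, and the yellow shutter has moved to +y, so red is off. Next I'll back off, rise and cross to the robot side of green.

Call:
move_arm([
  {"grip": 0, "xyz": [-6, 0, 0], "angular": [0, 0, 0]},
  {"grip": 0, "xyz": [-8, 0, -35], "angular": [0, 0, 0]},
  {"grip": 0, "xyz": [-8, 0, -70], "angular": [0, 0, 0]},
  {"grip": 0, "xyz": [0, -15, -80], "angular": [0, 0, 0]},
  {"grip": 0, "xyz": [20, -50, -80], "angular": [0, 0, 0]},
  {"grip": 0, "xyz": [40, -85, -80], "angular": [0, 0, 0]},
  {"grip": 0, "xyz": [65, -121, -80], "angular": [0, 0, 0]},
  {"grip": 0, "xyz": [68, -121, -80], "angular": [0, 0, 0]},
  {"grip": 0, "xyz": [68, -121, -80], "angular": [0, 0, 0]},
])

```text
time_s: 5.1
tcp_pos: [0.5299, -0.1446, 0.2183]
ee_rot: [[-0.962, -0.273, -0.005], [-0.273, 0.962, 0.001], [0.005, 0.002, -1.0]]
wrist_force: [-0.3, -0.3, -0.0]
gripper_width: 0.005
gripper_force: 0.0
```

```bash
python3 go.py -76 -60 54; python3 - <<'E'
from station import r
import cv2
a=[cv2.resize(r.capture(n)['img'][y:y+200,x:x+260,::-1],(400,308)) for n,x,y in(('scene',110,100),('side',170,100))]
cv2.imwrite('pics/m3.png',cv2.hconcat(a))
E
```

```text
t 5.1 tcp in unit, tip height over box [-83.2 -60.6 133.3] F unit [-0.4 -0.2 -0. ] w 0.0050318061587393175
U in tool [[-1.0, 0.003, 0.005], [0.003, 1.0, 0.002], [-0.005, 0.002, -1.0]]
shift tool mm [-7.6  0.5 79.2]
```

View pics/m3.png

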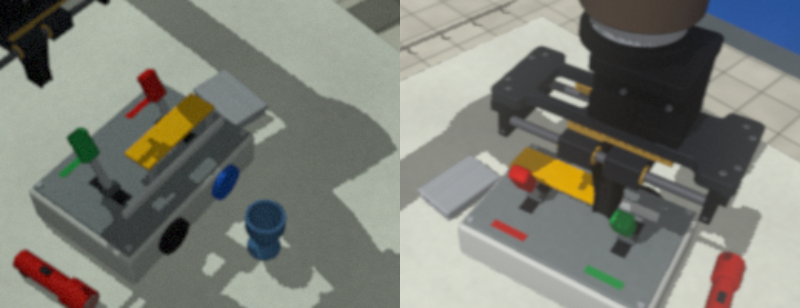

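Red leans parallel to green, so it is off, and the shutter is clear of green. Next I'll descend and push green toward +x.

Call:
move_arm([
  {"grip": 0, "xyz": [0, 0, 25], "angular": [0, 0, 0]},
  {"grip": 0, "xyz": [0, 0, 50], "angular": [0, 0, 0]},
  {"grip": 0, "xyz": [0, 0, 77], "angular": [0, 0, 0]},
  {"grip": 0, "xyz": [0, 0, 77], "angular": [0, 0, 0]},
  {"grip": 0, "xyz": [-12, 0, 77], "angular": [0, 0, 0]},
  {"grip": 0, "xyz": [-24, 0, 77], "angular": [0, 0, 0]},
  {"grip": 0, "xyz": [-36, 0, 77], "angular": [0, 0, 0]},
  {"grip": 0, "xyz": [-48, 0, 77], "angular": [0, 0, 0]},
  {"grip": 0, "xyz": [-60, 0, 77], "angular": [0, 0, 0]},
  {"grip": 0, "xyz": [-60, 0, 77], "angular": [0, 0, 0]},
])

```text
time_s: 6.2
tcp_pos: [0.5924, -0.1262, 0.1426]
ee_rot: [[-0.961, -0.277, 0.003], [-0.277, 0.961, 0.0], [-0.003, -0.001, -1.0]]
wrist_force: [0.4, 0.9, 0.1]
gripper_width: 0.003
gripper_force: 0.0
```

```bash
python3 go.py 7 -60 54
```

```text
t 6.2 tcp in unit, tip height over box [-18.1 -60.2  57.6] F unit [0.7 0.7 0.1] w 0.0034199592442883398
U in tool [[-1.0, -0.001, -0.003], [-0.001, 1.0, -0.001], [0.003, -0.001, -1.0]]
shift tool mm [-25.1   0.1   3.7]
```

Call:
move_arm([
  {"grip": 0, "xyz": [-7, 0, 1], "angular": [0, 0, 0]},
  {"grip": 0, "xyz": [-14, 0, 2], "angular": [0, 0, 0]},
  {"grip": 0, "xyz": [-20, 0, 3], "angular": [0, 0, 0]},
  {"grip": 0, "xyz": [-25, 0, 3], "angular": [0, 0, 0]},
  {"grip": 0, "xyz": [-28, 0, 3], "angular": [0, 0, 0]},
  {"grip": 0, "xyz": [-31, 0, 3], "angular": [0, 0, 0]},
  {"grip": 0, "xyz": [-31, 0, 3], "angular": [0, 0, 0]},
])

```text
time_s: 6.9
tcp_pos: [0.6187, -0.1184, 0.1386]
ee_rot: [[-0.961, -0.276, -0.004], [-0.276, 0.961, -0.0], [0.003, 0.001, -1.0]]
wrist_force: [-4.1, -1.4, -0.5]
gripper_width: 0.007
gripper_force: 1.9
```

```bash
python3 go.py 7 -60 54
```

```text
t 6.9 tcp in unit, tip height over box [  9.3 -59.9  53.6] F unit [-4.3 -0.2 -0.5] w 0.0073961335131135205
U in tool [[-1.0, -0.0, 0.003], [-0.0, 1.0, 0.001], [-0.003, 0.001, -1.0]]
shift tool mm [ 2.3 -0.1 -0.3]
```

Call:
move_arm([
  {"grip": 0, "xyz": [-4, 0, 0], "angular": [0, 0, 0]},
  {"grip": 0, "xyz": [-6, 0, 0], "angular": [0, 0, 0]},
  {"grip": 0, "xyz": [-6, 0, 0], "angular": [0, 0, 0]},
  {"grip": 0, "xyz": [-6, 0, 0], "angular": [0, 0, 0]},
])

```text
time_s: 7.3
tcp_pos: [0.6195, -0.1181, 0.1384]
ee_rot: [[-0.961, -0.275, -0.015], [-0.275, 0.962, -0.001], [0.015, 0.003, -1.0]]
wrist_force: [-13.1, -4.4, 3.9]
gripper_width: 0.004
gripper_force: 7.1
```

Call:
move_arm([
  {"grip": 0, "xyz": [8, 0, 0], "angular": [0, 0, 0]},
  {"grip": 0, "xyz": [16, 0, -10], "angular": [0, 0, 0]},
  {"grip": 0, "xyz": [18, 0, -50], "angular": [0, 0, 0]},
  {"grip": 0, "xyz": [18, 0, -90], "angular": [0, 0, 0]},
  {"grip": 0, "xyz": [60, 0, -110], "angular": [0, 0, 0]},
  {"grip": 0, "xyz": [100, 0, -110], "angular": [0, 0, 0]},
  {"grip": 0, "xyz": [130, 0, -110], "angular": [0, 0, 0]},
  {"grip": 0, "xyz": [130, 0, -110], "angular": [0, 0, 0]},
  {"grip": 0, "xyz": [130, 0, -110], "angular": [0, 0, 0]},
])

```text
time_s: 8.2
tcp_pos: [0.5017, -0.1526, 0.2516]
ee_rot: [[-0.961, -0.276, 0.006], [-0.276, 0.961, -0.0], [-0.006, -0.002, -1.0]]
wrist_force: [0.6, -0.5, -0.2]
gripper_width: 0.004
gripper_force: 0.0
```

```bash
python3 go.py; python3 - <<'E'
from station import r
import cv2
a=[cv2.resize(r.capture(n)['img'][y:y+200,x:x+260,::-1],(400,308)) for n,x,y in(('scene',110,100),('side',170,100))]
cv2.imwrite('pics/m4.png',cv2.hconcat(a))
E
```

```text
t 8.2 tcp in unit, tip height over box [-112.5  -60.5  166.6] F unit [ 0.4 -0.7 -0.2] w 0.004256796562006093
U in tool [[-1.0, -0.001, -0.006], [-0.001, 1.0, -0.002], [0.006, -0.002, -1.0]]
```

View pics/m4.png

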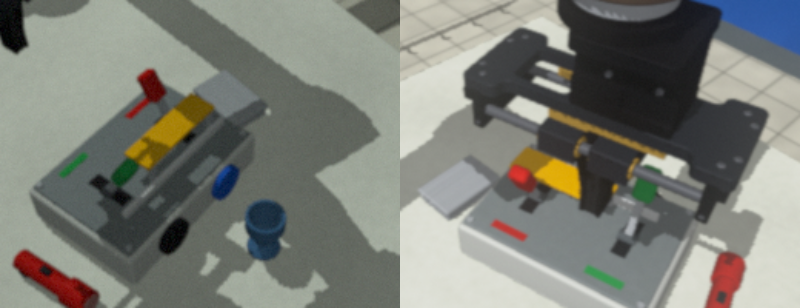

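The picture shows green leaning fully to +x at its stop, after a 14 N push against it. Red is off, the egg-cup hasn't moved and the arm is clear.

```bash
python3 -c "
from station import r
print(r.finish_job())"
```

```text
the job is handed in; nothing more can be done
None
```

I threw the red lever fully off and then the green lever fully on, each to its stop; the egg-cup was still standing in place in the last picture, and I handed the job in at about 8 s, though the hand-in returned no verdict.

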